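# Hold the touch probe free in the ring blank

## Task

Zero the touch probe in the round ring blank: draw the probe by its square grip up out of its holder, find which of the two stands has the round ring (the other has a solid square blank), and lower the rod upright through that stand's guide hole until its tip is about half way down inside the ring's opening. The rod must never touch either stand or either brass piece. Finish while still holding the probe there, motionless, upright and centred in the guide hole and the ring; leave everything else where it is.

Things in the scene. Friction and masses are not known exactly. Their poses are not given: they have to be found in the camera images.
- probe: Touch probe, about 160 g: upright steel rod 10 mm in diameter, 85 mm long, under a round flange 30 mm across and 4 mm thick, a square aluminium grip 24 x 24 x 52 mm (89 to 141 mm above the tip) and a small dark cap 6 mm high. Origin: centre of the rod's lower tip; z up the rod; x, y square to the grip's flats. At the start it hangs in the holder, its flange on the rim, tip 10 mm above the table.
- probe_tip (a point): centre of the probe rod's lower end
- probe_grip (a point): centre of the probe's square grip, 115 mm above the tip: take it here from above, on two opposite flat faces
- holder: Fixed probe holder: black upright tube 42 mm across with a 17 mm bore, its rim 95 mm above the table, on a square dark steel foot 72 x 72 x 6 mm. Origin on the table under the tube's axis, z up. The probe must be drawn 85 mm straight up to come free.
- stand_left: Fixed stand on the robot's left (+y): steel base plate 135 x 84 x 10 mm, a 24 mm pillar at its robot end and a level aluminium guide arm 36 mm wide with a plain vertical through hole near its free end. Origin on the table under the hole's centre; x from pillar to free end, z up; pillar axis at x = -62 mm, arm from x = -84 to +22 mm. A brass piece lies on the base, centred under the hole.
- stand_right: An identical stand to the robot's right (-y); same measures, origin and axes.
- stand_left_hole (a point): centre of the upper mouth of the left stand's guide hole, 80 mm above the table; the hole is 22 mm in diameter and 12 mm deep (arm underside 68 mm above the table)
- stand_right_hole (a point): the same point of the right stand's guide hole; same measures
- ring: Loose round brass ring blank, outside 60 mm, opening 26 mm in diameter right through, 24 mm thick, lying flat on the base plate of one of the two stands (either one), its opening centred under that stand's guide hole. Origin: centre of its underside, 10 mm above the table; its top is 34 mm above the table.
- blank: Loose solid square brass blank 54 x 54 x 24 mm, no hole, lying on the other stand in the same way. Origin: centre of its underside.
- file1: Bystander: small file, 165 mm, wooden handle, lying on the table. Not to be disturbed.
- file2: Bystander: a second such file. Not to be disturbed.
- tin: Bystander: low aluminium tin, 52 mm across, 30 mm high. Not to be disturbed.
- pot: Bystander: white screw-top jar, 56 mm across, 65 mm high. Not to be disturbed.
- bench_block: Bystander: steel bench block 65 x 65 x 22 mm. Not to be disturbed.
- mallet: Bystander: small hammer, 210 mm, lying at the far side. Not to be disturbed.
- dish: Bystander: grey open dish 90 x 120 mm, 22 mm high. Not to be disturbed.
- emery_stick: Bystander: flat wooden emery stick 22 x 180 x 9 mm. Not to be disturbed.

How it is judged:
By the outcome, as a careful person would: the job done as asked, in the order asked, and still so for the second after the job is handed in, while the arm keeps its last pose, push and grip.
It also fails if it takes over 42 s, if anything falls off the work surface, if the arm or the gripper's body presses on something with over 40 N, if the wrist force passes 120 N, or if a joint passes its speed limit or range.

## Robot

A 6-joint arm with a two-finger parallel gripper is mounted at the origin on the work surface. World frame = base frame: x ahead of the robot, y to its left, z up, the work surface at z = 0. Lengths are in mm, angles in rad, forces in N, time in s.
With the tool pointing down it reaches from about 375 to 975 mm from the base axis. Payload 3.8 kg.
Tool frame: the origin (TCP) lies at the very end of the fingers, on their centre line; the grasp point (between the pads) lies arm.tcp_to_grasp behind it (arm.tcp_to_grasp is the distance from the TCP to the grasp point, in mm); y points along the fingers, z is the direction in which the jaws open and shut, and the axes are right-handed (so a half turn about y gives the same grasp; the last joint's range is limited). The gripper opens to 88 mm and grips with 3 to 60 N. Pads are 18 mm wide; open, the fingers measure 123 mm over their backs; the gripper's body (75 mm by 187 mm) begins 45 mm behind the grasp point.
Start: joints at [-1.348, 0.264, 1.604, -0, 1.274, -0.037], TCP at [173.394, -652.344, 238.706] pointing down, gripper open.
Joint ranges: [-2.63, 2.63], [-0.94, 2.18], [0.31, 2.57], [-1.31, 4.45], [0, 2.66], [-2.55, 2.55]. Speed limits (rad/s): [2.57, 2.57, 3.14, 3.14, 3.14, 3.14].

## Interface

Orientations are given as a unit quaternion [x, y, z, w].
In Python, from station import arm, viewer gives the robot as it stands.
- The arm moves only by the tool jog_arm, never from a script. Its argument "moves" is text: rows parted by semicolons, each of 4 numbers parted by spaces: the shift along the tool's x, y, z in mm, then the turn about the tool's y in degrees. A call has 1 to 12 rows; each row is the pose to reach, as a shift and turn from the pose measured when the call began, along the tool's axes at that moment; what a row does not reach only later rows make up. A row lasts 1/10 s, in which the tool goes at most 50 mm and 8.59 degrees, less where a joint would pass 70% of its speed; a pose out of reach is approached as far as the arm can. A call with a gripper value outside its range is refused whole. "grip" is the opening, from 0 (shut) to 1 (fully open), set as the call begins (left out, the last holds). The fingers move at their own pace and stop on an object; "newtons" is the grip in N (left out, the last holds). Time passes only in rows, so rows that repeat a pose let the fingers close. It gives the time, the measured TCP pose, the force and the opening at its end, in the units of the state.
- arm.get_state(): the state, without advancing time (a new reading comes with each control period).
- viewer.grab_frame(name): name is "side" or "top"; returns the picture (400x640x3 uint8, blue, green, red); there is no depth.
- viewer.get_calibration(name): a dict with "camera_matrix" (3x3 intrinsics, pixels), "T" (4x4, takes a point from camera to world coordinates). Camera axes: x right, y down, z forward; pixel columns grow to the right and rows downward; lengths in mm; the calibration is good to about 2 mm. A picture is of the moment at which its call begins. get_calibration takes no time and is no camera call.
- arm.close_job(): hands the job in, once; it reports no verdict.
The state is a dict: "time": time; "joints": joint angles; "qd": joint speeds; "tau": joint torques, N m; "position": TCP position; "orientation": TCP orientation; "wrist_force": force on the tool from outside, world axes, zero at the start; "ft_torque": the same for the moment, N m; "width": finger opening in mm.
Only numpy, scipy, OpenCV 4.12 (cv2) and the standard library are available. Lean on these libraries where they do the work, as an engineer would, in place of code of your own. Each camera call takes 0.05 s, during which the arm holds its last target.

## Working session

There is one attempt and no reset: what is moved stays moved. The work goes in short steps, Python scripts to look and compute and a tool call to move; the robot and the scene stay as the last step left them, time stands still between calls to the robot, and variables do not carry over. Pictures are saved under pics/ and viewed, and the job is handed in when it is done.

Besides the shell and the picture viewer there is one more tool, called after "Request:" by a JSON object that holds its "name" and its "arguments", one argument or row to a line. jog_arm: Moves the arm, as the interface text tells. Its arguments: {"type":"object","properties":{"moves":{"type":"string"},"grip":{"type":"number"},"newtons":{"type":"number"}},"required":["moves"]}

```bash
mkdir -p pics; ls; python3 - <<'E'
from station import arm, viewer
import cv2
print(arm.get_state(), arm.tcp_to_grasp)
for n in("side","top"):
    cv2.imwrite(f"pics/{n}0.png",viewer.grab_frame(n)); c=viewer.get_calibration(n); print(n,c)
E
```

```text
pics
{'time': 0.0, 'joints': array([-1.34788825e+00,  2.64732569e-01,  1.60536329e+00, -1.69860071e-05,
        1.27368558e+00, -3.69001903e-02]), 'qd': array([ 0.00112367, -0.00078127,  0.00094805,  0.00013751,  0.00210995,
        0.00156341]), 'tau': array([-9.21186984e-04, -5.02114856e+01, -3.56874168e+01,  7.30063347e-02,
        2.95160478e-02, -1.86930288e-04]), 'position': array([ 173.24133088, -651.66148037,  237.40765183]), 'orientation': array([-0.09167724,  0.70191825, -0.7003783 ,  0.09152208]), 'wrist_force': array([-0.42234531, -1.24075637, -0.68453207]), 'ft_torque': array([-0.00767201,  0.09295726,  0.01300946]), 'width': 88.04532289510065} 18.700000000000003
side {'camera_matrix': array([[504.03763614,   0.        , 326.6206144 ],
       [  0.        , 504.03763614, 201.36871065],
       [  0.        ,   0.        ,   1.        ]]), 'T': array([[-9.23948453e-01, -2.74266559e-01,  2.66640415e-01,
         2.21229361e+02],
       [-3.82497024e-01,  6.69564998e-01, -6.36693599e-01,
         8.27927610e+02],
       [-3.90932651e-03, -6.90261231e-01, -7.23549687e-01,
         1.04331029e+03],
       [ 0.00000000e+00,  0.00000000e+00,  0.00000000e+00,
         1.00000000e+00]])}
top {'camera_matrix': array([[400.57877494,   0.        , 317.1317135 ],
       [  0.        , 400.57877494, 196.17076487],
       [  0.        ,   0.        ,   1.        ]]), 'T': array([[-2.78291398e-02, -9.89237588e-01,  1.43647254e-01,
         3.51550745e+02],
       [-9.99540366e-01,  2.58096326e-02, -1.59034709e-02,
         4.32302385e+01],
       [ 1.20248283e-02, -1.44023809e-01, -9.89501160e-01,
         1.33202434e+03],
       [ 0.00000000e+00,  0.00000000e+00,  0.00000000e+00,
         1.00000000e+00]])}
```

View pics/side0.png

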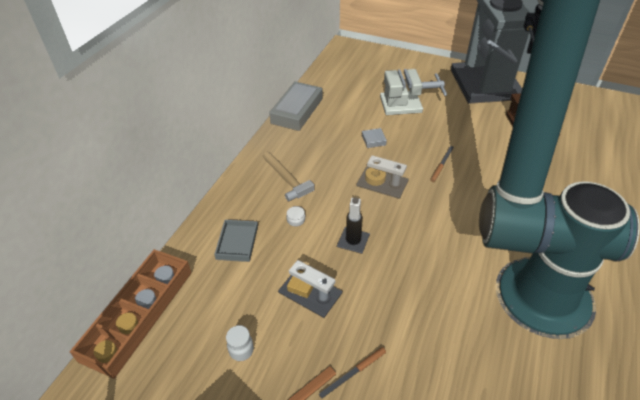

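View pics/top0.png

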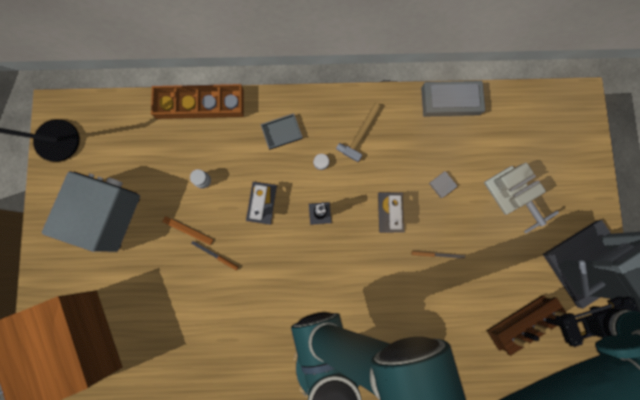

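The overview shows the left stand (side 310,285; top 262,203), the holder with the probe (side 354,220; top 320,212) and the right stand (side 383,175; top 391,212). I'll zoom in on these three.

```bash
python3 - <<'E'
import cv2,numpy as np
s=cv2.imread("pics/side0.png");t=cv2.imread("pics/top0.png")
z=lambda i,x,y,w,h,f:cv2.resize(i[y:y+h,x:x+w],None,fx=f,fy=f,interpolation=cv2.INTER_CUBIC)
cv2.imwrite("pics/z1.png",np.hstack([z(s,270,245,80,75,5),z(s,350,145,80,75,5)]))
cv2.imwrite("pics/z2.png",z(t,235,170,180,70,4.4))
cv2.imwrite("pics/z3.png",np.hstack([z(s,325,185,60,75,6),z(t,295,185,60,75,6)]))
E
```

```text
(no output)
```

View pics/z1.png

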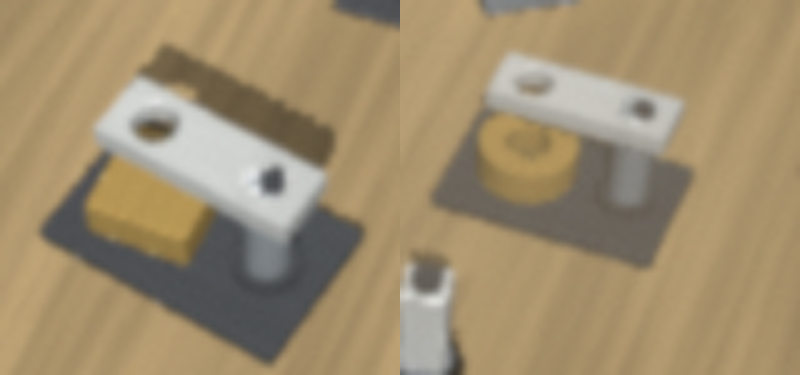

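View pics/z2.png

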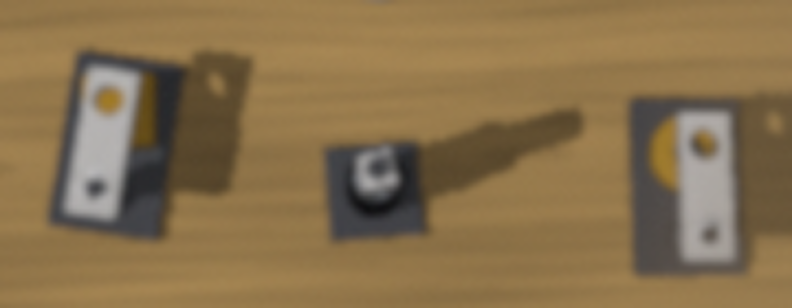

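View pics/z3.png

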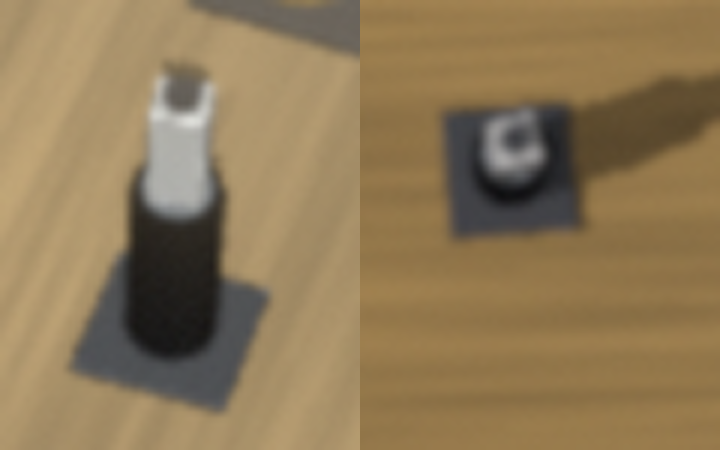

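The round ring is on the right stand: in the side view it is round with an opening, under the arm at about (375,177). The left stand has the square block. Next I'll measure.

```bash
cat > h.py <<'E'
import numpy as np,cv2
from station import arm,viewer
def cast(n,uv,z):
    c=viewer.get_calibration(n);T=c["T"];K=c["camera_matrix"]
    uv=np.atleast_2d(uv).astype(float)
    d=(T[:3,:3]@np.linalg.inv(K)@np.c_[uv,np.ones(len(uv))].T).T
    o=T[:3,3];return o+d*((z-o[2])/d[:,2])[:,None]
def proj(n,P):
    c=viewer.get_calibration(n);T=c["T"];K=c["camera_matrix"]
    p=(np.atleast_2d(P)-T[:3,3])@T[:3,:3];p=p@K.T;return p[:,:2]/p[:,2:]
E
python3 - <<'E'
from h import *
def up(n,x,y,w,h,f):
    i=cv2.imread(f"pics/{n}0.png");
    o=cv2.resize(i[y:y+h,x:x+w],None,fx=f,fy=f,interpolation=cv2.INTER_CUBIC)
    return o
def px(p,x,y,f): return (np.array(p)+.5)/f-.5+[x,y]
f=10
def meas(n,box,mask,z,name,minA=400,k=1):
    x,y,w,h=box
    cs,_=cv2.findContours(mask,cv2.RETR_CCOMP,cv2.CHAIN_APPROX_NONE)
    H=_[0]
    for c,hh in zip(cs,H):
        a=cv2.contourArea(c)
        if a<minA: continue
        r=cv2.minAreaRect(c); b=px(cv2.boxPoints(r),x,y,f); M=cv2.moments(c); cc=px([M['m10']/M['m00'],M['m01']/M['m00']],x,y,f)
        P=cast(n,b,z); 
        print(n,name,"hole" if hh[3]>=0 else "out",a/100,"cent px",cc.round(2),"cent W",cast(n,cc,z)[0].round(1)[:2],"box c",P.mean(0)[:2].round(1),"sides",[np.round(np.linalg.norm(P[i]-P[i-1]),1) for i in (1,2)],"ang",[np.round(np.degrees(np.arctan2(*(P[i]-P[i-1])[[1,0]])),1) for i in(1,2)])
boxes={("top","right"):(370,185,42,50),("top","left"):(240,175,46,54),("top","hold"):(303,195,36,32),
("side","right"):(352,150,66,50),("side","left"):(275,255,75,62),("side","hold"):(330,190,45,65)}
for (n,s),b in boxes.items():
    o=up(n,*b,f); hsv=cv2.cvtColor(o,cv2.COLOR_BGR2HSV)
    S,V=hsv[...,1],hsv[...,2]
    br=((S<60)&(V>150)).astype(np.uint8)*255
    meas(n,b,br,80 if s!="hold" else 151,s+" bright")
    if n=="top":
        # foot / base : not wood (wood: high S)
        nw=((S<75)).astype(np.uint8)*255
        if s=="hold": meas(n,b,nw,6,"foot",8000)
        else: meas(n,b,nw,10,s+" base",20000)
    cv2.imwrite(f"pics/m_{n}_{s}.png",np.hstack([o,cv2.cvtColor(br,cv2.COLOR_GRAY2BGR)])[:600,:])
st=arm.get_state();print(st['position'])
E
python3 - <<'E'
import cv2,numpy as np
a=[cv2.resize(cv2.imread(f"pics/m_{n}_{s}.png"),(400,280)) for n in("top","side") for s in("hold","right")]
cv2.imwrite("pics/mm.png",np.vstack([np.hstack(a[:2]),np.hstack(a[2:])]))
E
```

```text
top right bright out 344.73 cent px [394.85 211.64] cent W [ 477.7 -220.1] box c [ 477.6 -219.7] sides [np.float64(36.5), np.float64(103.5)] ang [np.float64(-88.7), np.float64(179.4)]
top right bright hole 22.52 cent px [396.1  222.61] cent W [ 443.1 -222.2] box c [ 443.5 -221.7] sides [np.float64(18.5), np.float64(15.7)] ang [np.float64(-3.2), np.float64(-91.5)]
top right bright hole 40.005 cent px [394.42 202.58] cent W [ 506.5 -220.4] box c [ 506.4 -220.1] sides [np.float64(21.4), np.float64(23.7)] ang [np.float64(-47.1), np.float64(-137.6)]
top right base out 942.14 cent px [390.47 211.97] cent W [ 484.1 -220.2] box c [ 485.3 -220.6] sides [np.float64(82.8), np.float64(133.5)] ang [np.float64(-89.2), np.float64(178.9)]
top left bright out 344.375 cent px [257.63 201.74] cent W [520.5 210.8] box c [520.2 210.5] sides [np.float64(104.3), np.float64(36.1)] ang [np.float64(-8.5), np.float64(-99.9)]
top left bright hole 22.86 cent px [256.35 212.34] cent W [487.1 215. ] box c [486.7 214.7] sides [np.float64(16.4), np.float64(17.5)] ang [np.float64(-0.3), np.float64(-91.5)]
top left br
[... 1310 characters left out ...]
  213.8] box c [518.3 213.3] sides [np.float64(47.2), np.float64(117.5)] ang [np.float64(-87.8), np.float64(170.3)]
side left bright hole 22.74 cent px [324.14 280.71] cent W [485.2 215.1] box c [485.5 214.9] sides [np.float64(15.7), np.float64(11.5)] ang [np.float64(-67.1), np.float64(-157.7)]
side left bright hole 34.625 cent px [300.56 270.18] cent W [547.6 208.8] box c [547.5 209.2] sides [np.float64(14.3), np.float64(20.9)] ang [np.float64(-65.1), np.float64(-157.7)]
side hold bright out 175.53 cent px [354.24 209.25] cent W [478.4  41.8] box c [480.   38.1] sides [np.float64(71.8), np.float64(27.7)] ang [np.float64(-74.4), np.float64(-167.7)]
[ 173.23616895 -651.71459575  237.47591706]
```

View pics/mm.png

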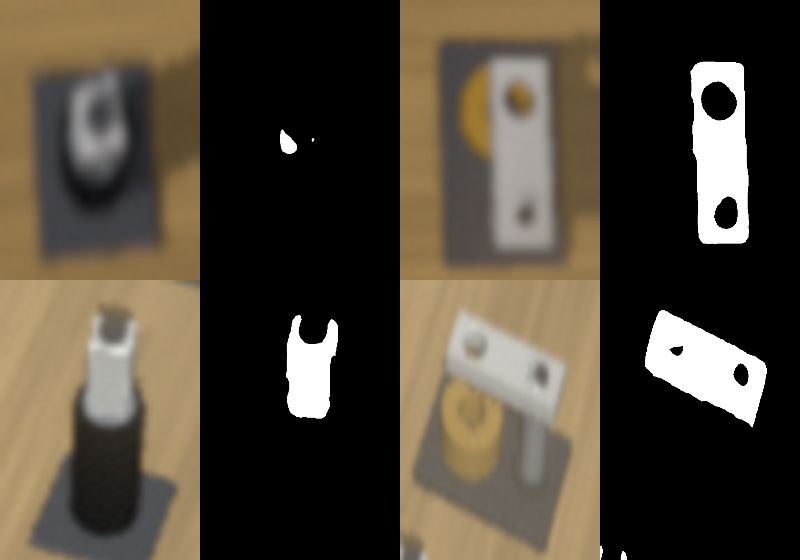

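```bash
python3 - <<'E'
import cv2,numpy as np
s=cv2.imread("pics/side0.png");t=cv2.imread("pics/top0.png")
def z(i,x,y,w,h,f):
    o=cv2.resize(i[y:y+h,x:x+w],None,fx=f,fy=f,interpolation=cv2.INTER_CUBIC)
    for k in range(w):
        if (x+k)%5==0: cv2.line(o,(int((k+.5)*f),0),(int((k+.5)*f),6),(0,0,255),1); cv2.putText(o,str(x+k),(int((k+.5)*f)-10,18),0,.35,(0,0,255))
    for k in range(h):
        if (y+k)%5==0: cv2.line(o,(0,int((k+.5)*f)),(6,int((k+.5)*f)),(0,0,255),1); cv2.putText(o,str(y+k),(8,int((k+.5)*f)+4),0,.35,(0,0,255))
    return o
cv2.imwrite("pics/g.png",np.hstack([z(s,343,193,22,32,18),z(t,308,198,22,32,18)]))
E
```

```text
(no output)
```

View pics/g.png

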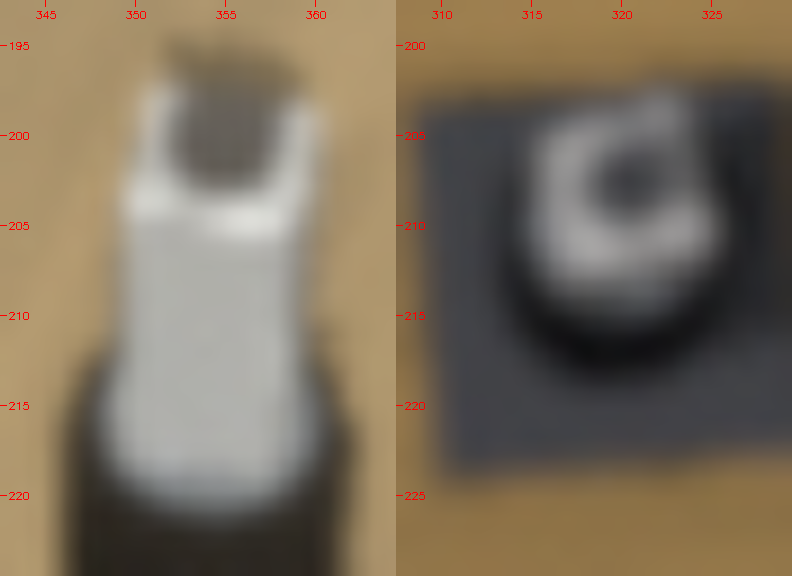

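```bash
python3 - <<'E'
from h import *
for n,p in (("side",[[349.2,204.4],[359,205.9],[360.5,198.3],[351,197.2]]),("top",[[316,213],[325.4,211.3],[323.6,202.2],[315.2,204.3]])):
    P=cast(n,p,151);print(n,P[:,:2].round(1).tolist(),P.mean(0).round(1))
    for i in range(4):
        d=P[(i+1)%4]-P[i];print(np.linalg.norm(d).round(1),np.degrees(np.arctan2(d[1],d[0])).round(1))
print("cap",cast("side",[[355,200]],157)-0,cast("top",[[320.4,207.8]],157))
E
```

```text
side [[495.3, 31.3], [471.6, 27.0], [476.9, 1.5], [499.9, 6.8]] [485.9  16.7 151. ]
24.1 -169.7
26.1 -78.2
23.6 13.1
24.9 100.5
top [[472.7, 29.0], [477.1, 1.0], [504.4, 5.5], [498.8, 30.7]] [488.2  16.5 151. ]
28.3 -81.2
27.7 9.4
25.8 102.6
26.1 -176.3
cap [[485.64236304  17.55080236 157.        ]] [[487.19815578  15.66432797 157.        ]]
```

Grip flats sit at about 11° and 101° yaw. The grip axis is at about (487.2, 15.8) and the right hole at about (507, -220). Now I'll work out the tool-axis shifts.

```bash
cat >> h.py <<'E'
from scipy.spatial.transform import Rotation as R
def plan(target,jaw=None):
    st=arm.get_state();M=R.from_quat(st['orientation']).as_matrix()
    z=M[:,2];a=np.degrees(np.arctan2(z[1],z[0]))
    print("t",st['time'],"pos",st['position'].round(2),"toolx",M[:,0].round(4),"y",M[:,1].round(4),"z",M[:,2].round(4),"jawyaw",a.round(2),"W",st['wrist_force'].round(1),"w",st['width'].round(2))
    print("shift",(M.T@(np.array(target)-st['position'])).round(1))
    if jaw is not None:
        # tool y down: + turn about y lowers world yaw by same
        s=np.sign(M[2,1]); print("turn options",[(round(s*(((jaw+k-a)+180)%360-180),1)) for k in(0,90,180,270)])
    print("joints",st['joints'].round(3))
E
python3 -c "
from h import *
plan([487.2,15.8,210],11)"
```

```text
Traceback (most recent call last):
  File "h.py", line 15, in plan
    print("t",st['time'],"pos",st['position'].round(2),"toolx",M[:,0].round(4),"y",M[:,1].round(4),"z",M[:,2].round(4),"jawyaw",a.round(2),"W",st['wrist_force'].round(1),"w",st['width'].round(2))
                                                                                                                                                                              ^^^^^^^^^^^^^^^^^
AttributeError: 'float' object has no attribute 'round'
```

```bash
sed -i "s/st\['width'\].round(2)/round(float(st['width']),2)/" h.py; python3 -c "
from h import *
plan([487.2,15.8,210],11)"
```

```text
t 0.1 pos [ 173.24 -651.71  237.48] toolx [-9.664e-01 -2.569e-01 -1.000e-04] y [-5.e-04  2.e-03 -1.e+00] z [ 0.2569 -0.9664 -0.0021] jawyaw -75.11 W [-0.   0.2  1. ] w 87.7
shift [-474.9   28.7 -564.4]
turn options [np.float64(-86.1), np.float64(-176.1), np.float64(93.9), np.float64(3.9)]
joints [-1.348  0.265  1.605 -0.     1.274 -0.037]
```

Request:
{"name": "jog_arm", "arguments": {
  "moves": "-30 0 -36 0; -60 0 -72 0; -90 0 -108 1; -120 0 -144 1; -150 0 -180 2; -180 0 -216 2; -210 0 -252 3; -240 0 -288 3.9; -270 0 -324 3.9; -300 0 -360 3.9; -330 0 -394 3.9; -360 0 -428 3.9",
  "grip": 1
}}

```text
time: 1.3
position: [411.4, -143.7, 238.3]
orientation: [-0.068, 0.705, -0.703, 0.068]
wrist_force: [1.3, -0.4, 0.1]
width: 88.2
```

```bash
python3 -c "
from h import *
plan([487.2,15.8,210],11)"
```

```text
t 1.3 pos [ 411.36 -143.73  238.26] toolx [-9.817e-01 -1.904e-01 -1.000e-04] y [-3.0e-04  1.8e-03 -1.0e+00] z [ 0.1904 -0.9817 -0.0019] jawyaw -79.02 W [ 1.3 -0.4  0.1] w 88.19
shift [-104.8   28.5 -142.1]
turn options [np.float64(-90.0), np.float64(180.0), np.float64(90.0), np.float64(-0.0)]
joints [-3.950e-01 -2.030e-01  2.085e+00  2.000e-03  1.260e+00  9.840e-01]
```

Request:
{"name": "jog_arm", "arguments": {
  "moves": "-25 5 -35 0; -55 12 -75 0; -85 20 -110 0; -100 26 -135 0; -104.8 28.5 -142.1 0; -104.8 28.5 -142.1 0; -104.8 28.5 -142.1 0; -104.8 28.5 -142.1 0"
}}

```text
time: 2.1
position: [486.9, 14.5, 210.3]
orientation: [-0.067, 0.704, -0.703, 0.067]
wrist_force: [-0.9, -1.0, -1.0]
width: 88.1
```

```bash
python3 - <<'E'
from h import *
plan([487.2,15.8,106.3],11)
s=viewer.grab_frame("side");t=viewer.grab_frame("top")
z=lambda i,x,y,w,h,f:cv2.resize(i[y:y+h,x:x+w],None,fx=f,fy=f,interpolation=cv2.INTER_CUBIC)
cv2.imwrite("pics/a1.png",np.hstack([z(s,310,140,90,120,4),z(t,270,160,90,120,4)]))
E
```

```text
t 2.1 pos [486.91  14.53 210.27] toolx [-9.820e-01 -1.888e-01 -2.000e-04] y [-1.0e-04  1.4e-03 -1.0e+00] z [ 0.1888 -0.982  -0.0014] jawyaw -79.12 W [-0.9 -1.  -1. ] w 88.11
shift [ -0.5 104.   -1. ]
turn options [np.float64(-90.1), np.float64(179.9), np.float64(89.9), np.float64(-0.1)]
joints [-2.200e-02 -7.500e-02  2.027e+00  2.000e-03  1.190e+00  1.358e+00]
```

View pics/a1.png

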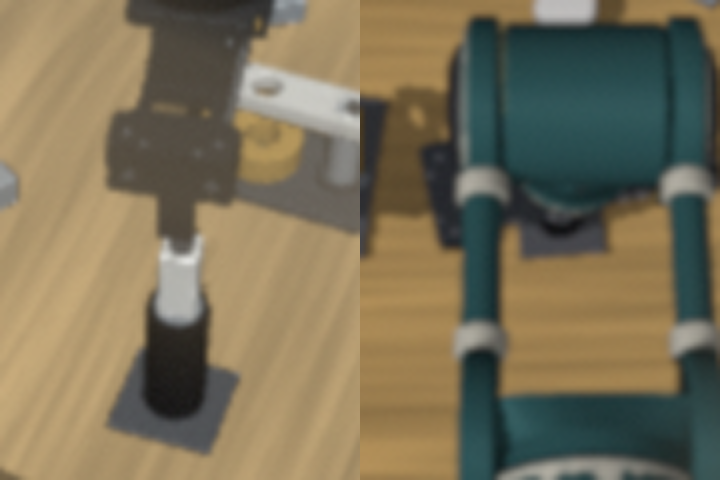

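Request:
{"name": "jog_arm", "arguments": {
  "moves": "-0.5 20 -0.5 0; -0.5 45 -1 0; -0.5 70 -1 0; -0.5 90 -1 0; -0.5 100 -1 0; -0.5 104 -1 0; -0.5 104 -1 0; -0.5 104 -1 0; -0.5 104 -1 0"
}}

```text
time: 3.1
position: [488.4, 15.8, 107.7]
orientation: [-0.066, 0.704, -0.703, 0.068]
wrist_force: [0.2, 0.2, -0.9]
width: 88.2
```

```bash
python3 - <<'E'
from h import *
plan([487.2,15.8,106.3],11)
s=viewer.grab_frame("side")
cv2.imwrite("pics/a2.png",cv2.resize(s[150:260,310:410],None,fx=5,fy=5,interpolation=cv2.INTER_CUBIC))
E
```

```text
t 3.1 pos [488.42  15.77 107.67] toolx [-0.9821 -0.1885 -0.0029] y [ 0.0027  0.0016 -1.    ] z [ 0.1885 -0.9821 -0.0011] jawyaw -79.13 W [ 0.2  0.2 -0.9] w 88.17
shift [ 1.2  1.4 -0.3]
turn options [np.float64(-90.1), np.float64(179.9), np.float64(89.9), np.float64(-0.1)]
joints [-2.000e-02  3.300e-02  2.126e+00  2.000e-03  9.790e-01  1.360e+00]
```

View pics/a2.png

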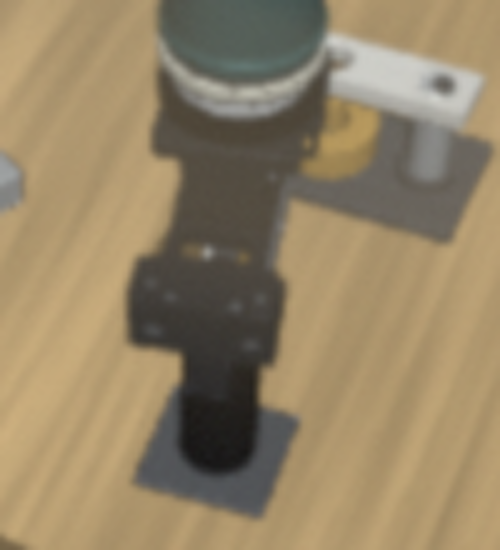

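The finger is in front of the grip with its tip just above the rim. Closing now.

Request:
{"name": "jog_arm", "arguments": {
  "moves": "1 1 0 0; 1 1 0 0; 1 1 0 0; 1 1 0 0; 1 1 0 0; 1 1 0 0; 1 1 0 0; 1 1 0 0; 1 1 0 0; 1 1 0 0; 1 1 0 0; 1 1 0 0",
  "grip": 0,
  "newtons": 35
}}

```text
time: 4.35
position: [487.3, 15.6, 106.5]
orientation: [-0.066, 0.704, -0.703, 0.068]
wrist_force: [0.0, 0.5, -0.5]
width: 23.5
```

```bash
python3 - <<'E'
from h import *
plan([487.2,15.8,206.3],11)
E
```

```text
t 4.35 pos [487.3   15.64 106.49] toolx [-0.9821 -0.1885 -0.0027] y [ 0.0024  0.0016 -1.    ] z [ 0.1885 -0.9821 -0.0012] jawyaw -79.13 W [ 0.   0.5 -0.5] w 23.52
shift [ -0.2 -99.8  -0.3]
turn options [np.float64(-90.1), np.float64(179.9), np.float64(89.9), np.float64(-0.1)]
joints [-2.000e-02  3.300e-02  2.129e+00  2.000e-03  9.770e-01  1.360e+00]
```

Request:
{"name": "jog_arm", "arguments": {
  "moves": "0 -8 0 0; 0 -18 0 0; 0 -30 0 0; 0 -42 0 0; 0 -54 0 0; -0.2 -66 0 0; -0.2 -78 0 0; -0.2 -90 0 0; -0.3 -100 0 0; -0.3 -106 0 0; -0.3 -106 0 0; -0.3 -106 0 0"
}}

```text
time: 5.55
position: [487.1, 15.5, 212.2]
orientation: [-0.066, 0.704, -0.703, 0.068]
wrist_force: [-0.7, -0.2, -1.9]
width: 24.0
```

```bash
python3 - <<'E'
from h import *
plan([507.2,-220.3,212.5],11)
s=viewer.grab_frame("side")
cv2.imwrite("pics/a3.png",cv2.resize(s[120:260,300:420],None,fx=4,fy=4,interpolation=cv2.INTER_CUBIC))
E
```

```text
t 5.55 pos [487.12  15.55 212.23] toolx [-0.9821 -0.1885 -0.0022] y [ 0.0019  0.0016 -1.    ] z [ 0.1885 -0.9821 -0.0012] jawyaw -79.13 W [-0.7 -0.2 -1.9] w 24.05
shift [ 24.7  -0.6 235.4]
turn options [np.float64(-90.1), np.float64(179.9), np.float64(89.9), np.float64(-0.1)]
joints [-2.000e-02 -7.800e-02  2.026e+00  2.000e-03  1.192e+00  1.360e+00]
```

View pics/a3.png

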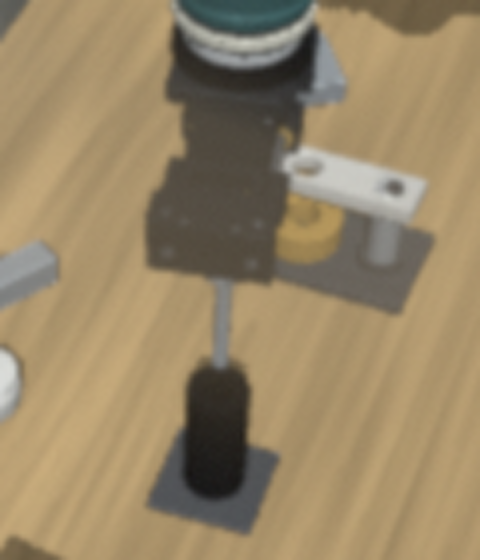

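```bash
python3 - <<'E'
from h import *
for z in (95,115.7): print((proj("side",[[487.1,15.6,z]])-[300,120]).round(2)*4)
E
```

```text
[[215.28 385.2 ]]
[[216.44 363.04]]
```

The tip appears where it should be, about z=116, clear of the rim. Next move is up slightly and across to the right stand.

Request:
{"name": "jog_arm", "arguments": {
  "moves": "0 -10 0 0; 1 -20 10 0; 3 -20 30 0; 6 -20 55 0; 9 -20 85 0; 12 -20 115 0; 15 -20 145 0; 18 -20 175 0; 21 -20 200 0; 23 -20 220 0; 24 -20 230 0; 24.5 -20 235 0"
}}

```text
time: 6.8
position: [507.2, -221.2, 232.0]
orientation: [-0.066, 0.704, -0.703, 0.067]
wrist_force: [-0.3, 0.6, -0.7]
width: 23.8
```

Request:
{"name": "jog_arm", "arguments": {
  "moves": "0 0 0 0; 0 0 0 0; 0 0 0 0; 0 0 0 0"
}}

```text
time: 7.2
position: [507.2, -220.4, 232.0]
orientation: [-0.066, 0.704, -0.703, 0.067]
wrist_force: [-0.0, -0.1, -2.2]
width: 23.8
```

```bash
python3 - <<'E'
from h import *
plan([507.2,-220.3,212.5],11)
s=viewer.grab_frame("side");t=viewer.grab_frame("top")
cv2.imwrite("pics/a4s.png",s);cv2.imwrite("pics/a4t.png",t)
z=lambda i,x,y,w,h,f:cv2.resize(i[y:y+h,x:x+w],None,fx=f,fy=f,interpolation=cv2.INTER_CUBIC)
cv2.imwrite("pics/a4.png",np.hstack([z(s,335,90,80,120,5),z(t,350,150,80,120,5)]))
E
```

```text
t 7.2 pos [ 507.19 -220.4   232.02] toolx [-0.9821 -0.1882 -0.0018] y [ 0.0015  0.0016 -1.    ] z [ 0.1882 -0.9821 -0.0013] jawyaw -79.15 W [-0.  -0.1 -2.2] w 23.75
shift [ 0.  19.5 -0.1]
turn options [np.float64(-90.1), np.float64(179.9), np.float64(89.9), np.float64(-0.1)]
joints [-0.456  0.038  1.875  0.002  1.228  0.924]
```

View pics/a4.png

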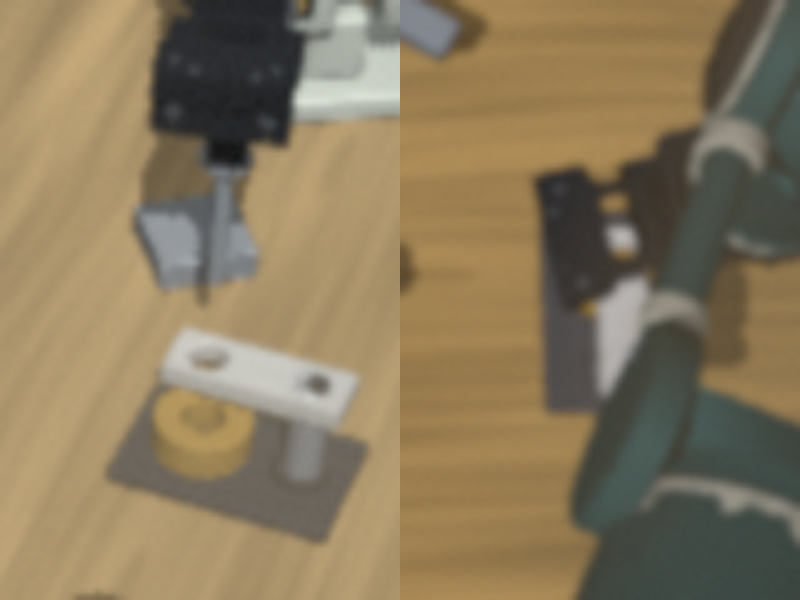

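```bash
python3 - <<'E'
from h import *
print(((proj("side",[[507.2,-220.4,z] for z in (212,220,135.7,80,34,10)])-[335,90]+.5)*5).round(1))
s=cv2.imread("pics/a4s.png");x,y,f=360,115,20
o=cv2.resize(s[y:y+36,x:x+38],None,fx=f,fy=f,interpolation=cv2.INTER_CUBIC);o=o[:600]
cv2.imwrite("pics/a5.png",o)
E
```

```text
[[222.9 172.4]
 [224.  160.3]
 [213.1 282.4]
 [206.4 357.4]
 [201.2 416.3]
 [198.5 446. ]]
```

View pics/a5.png

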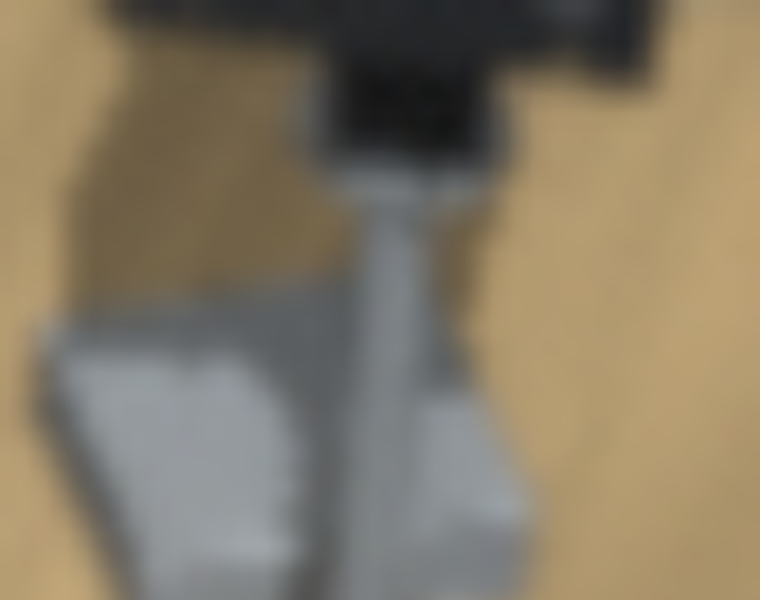

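The rod and the hole show the same +0.4–0.8 px offset from prediction in the side view, so they are aligned to about 1 mm. I'll lower until the tip is just above the mouth and look again.

Request:
{"name": "jog_arm", "arguments": {
  "moves": "0 8 0 0; 0 18 0 0; 0 28 0 0; 0 36 0 0; 0 42 0 0; 0 45 0 0; 0 45 0 0; 0 45 0 0; 0 45 0 0"
}}

```text
time: 8.2
position: [507.7, -220.7, 187.6]
orientation: [-0.066, 0.704, -0.704, 0.068]
wrist_force: [0.7, -0.0, -2.4]
width: 24.0
```

```bash
python3 - <<'E'
from h import *
plan([507.2,-220.3,118.5],11)
s=viewer.grab_frame("side");t=viewer.grab_frame("top")
cv2.imwrite("pics/b4s.png",s);cv2.imwrite("pics/b4t.png",t)
z=lambda i,x,y,w,h,f:cv2.resize(i[y:y+h,x:x+w],None,fx=f,fy=f,interpolation=cv2.INTER_CUBIC)
cv2.imwrite("pics/b4.png",np.hstack([z(s,357,130,40,60,10),z(t,375,180,40,60,10)]))
print(((proj("side",[[507.2,-220.4,z] for z in (90,80,34)])-[357,130]+.5)*10).round(1))
E
```

```text
t 8.2 pos [ 507.66 -220.71  187.59] toolx [-0.9822 -0.188  -0.0027] y [ 0.0026  0.0011 -1.    ] z [ 1.880e-01 -9.822e-01 -6.000e-04] jawyaw -79.16 W [ 0.7 -0.  -2.4] w 23.98
shift [ 0.6 69.1 -0.4]
turn options [np.float64(-90.2), np.float64(179.8), np.float64(89.8), np.float64(-0.2)]
joints [-0.456  0.072  1.923  0.002  1.144  0.924]
[[195.2 288.6]
 [192.8 314.9]
 [182.4 432.6]]
```

View pics/b4.png

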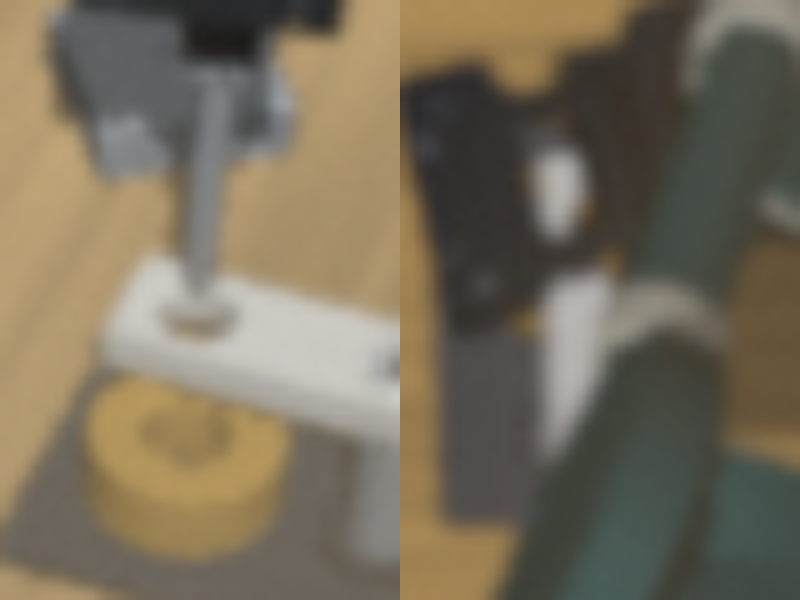

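Tip at (200,297) is above the mouth ellipse, which centres on about (199,316); the predicted positions are offset equally. The ring opening (187,433) has the same offset too. Lowering slowly.

Request:
{"name": "jog_arm", "arguments": {
  "moves": "0.4 4 -0.3 0; 0.5 10 -0.4 0; 0.5 16 -0.4 0; 0.5 22 -0.4 0; 0.5 28 -0.4 0; 0.5 34 -0.4 0; 0.5 34 -0.4 0; 0.5 34 -0.4 0"
}}

```text
time: 9.1
position: [507.0, -220.3, 153.3]
orientation: [-0.066, 0.704, -0.704, 0.068]
wrist_force: [1.1, -0.1, -2.1]
width: 24.3
```

```bash
python3 - <<'E'
from h import *
plan([507.2,-220.3,118.5],11)
s=viewer.grab_frame("side")
cv2.imwrite("pics/c4.png",cv2.resize(s[130:190,357:402],None,fx=10,fy=10,interpolation=cv2.INTER_CUBIC))
print(((proj("side",[[507.2,-220.4,z] for z in (80,56,34)])-[357,130]+.5)*10).round(1))
E
```

```text
t 9.1 pos [ 506.98 -220.3   153.28] toolx [-0.9822 -0.188  -0.0022] y [ 0.002   0.0013 -1.    ] z [ 1.880e-01 -9.822e-01 -9.000e-04] jawyaw -79.16 W [ 1.1 -0.1 -2.1] w 24.26
shift [-0.1 34.8  0.1]
turn options [np.float64(-90.2), np.float64(179.8), np.float64(89.8), np.float64(-0.2)]
joints [-0.456  0.103  1.957  0.002  1.08   0.924]
[[192.8 314.9]
 [187.3 377. ]
 [182.4 432.6]]
```

View pics/c4.png

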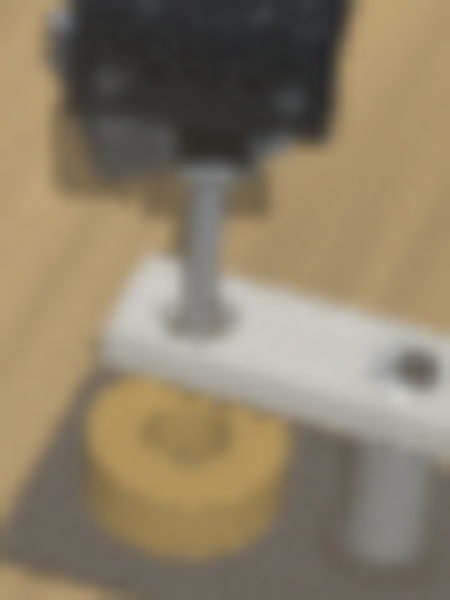

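The rod is centred across the mouth: rod at 201, mouth 163–237. Continuing down into the ring.

Request:
{"name": "jog_arm", "arguments": {
  "moves": "-0.1 5 0.1 0; -0.1 11 0.1 0; -0.1 17 0.1 0; -0.1 23 0.1 0; -0.1 29 0.1 0; -0.1 33 0.1 0; -0.1 34.8 0.1 0; -0.1 34.8 0.1 0; -0.1 34.8 0.1 0; -0.1 34.8 0.1 0; -0.1 34.8 0.1 0"
}}

```text
time: 10.25
position: [507.7, -220.6, 119.2]
orientation: [-0.066, 0.704, -0.704, 0.068]
wrist_force: [-0.8, -0.2, -1.7]
width: 24.0
```

```bash
python3 - <<'E'
from h import *
plan([507.2,-220.3,118.5],11)
s=viewer.grab_frame("side");t=viewer.grab_frame("top")
cv2.imwrite("pics/d4.png",np.hstack([cv2.resize(s[130:190,357:397],None,fx=10,fy=10,interpolation=cv2.INTER_CUBIC),cv2.resize(t[180:240,375:415],None,fx=10,fy=10,interpolation=cv2.INTER_CUBIC)]))
print(((proj("side",[[507.2,-220.4,z] for z in (100,80,56,34,22)])-[357,130]+.5)*10).round(1))
E
```

```text
t 10.25 pos [ 507.67 -220.56  119.2 ] toolx [-0.9822 -0.188  -0.0033] y [ 3.2e-03  8.0e-04 -1.0e+00] z [ 1.880e-01 -9.822e-01 -2.000e-04] jawyaw -79.16 W [-0.8 -0.2 -1.7] w 23.95
shift [ 0.4  0.7 -0.3]
turn options [np.float64(-90.2), np.float64(179.8), np.float64(89.8), np.float64(-0.2)]
joints [-0.456  0.14   1.985  0.002  1.014  0.924]
[[197.6 262. ]
 [192.8 314.9]
 [187.3 377. ]
 [182.4 432.6]
 [179.7 462.4]]
```

View pics/d4.png

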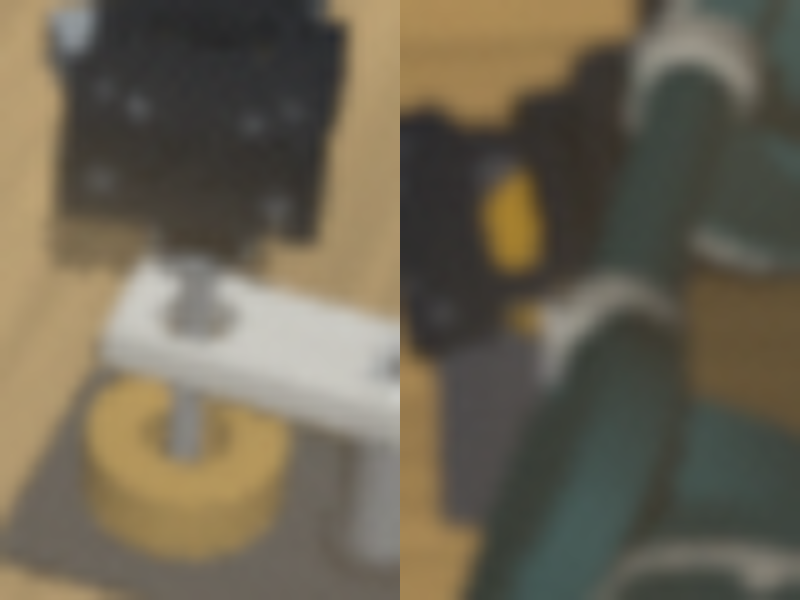

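Request:
{"name": "jog_arm", "arguments": {
  "moves": "0.4 0.7 -0.3 0; 0.4 0.7 -0.3 0; 0.4 0.7 -0.3 0; 0.4 0.7 -0.3 0; 0.4 0.7 -0.3 0; 0.4 0.7 -0.3 0"
}}

```text
time: 10.95
position: [507.2, -220.3, 118.4]
orientation: [-0.066, 0.704, -0.704, 0.068]
wrist_force: [-0.7, -0.1, -1.5]
width: 23.8
```

```bash
python3 - <<'E'
from h import *
plan([507.2,-220.3,118.5],11)
i=cv2.imread("pics/b4s.png").astype(int)
for x in (376,377,378): print(x,[tuple(map(int,i[y,x])) for y in range(152,168)])
f=lambda u,v:np.array([u/10-.5+357,v/10-.5+130])
print("hole side",cast("side",f(199,316),80).round(1)," tip side",cast("side",f(200,283),91.1).round(1))
E
```

```text
t 10.95 pos [ 507.16 -220.32  118.4 ] toolx [-0.9822 -0.188  -0.0032] y [ 3.1e-03  8.0e-04 -1.0e+00] z [ 1.880e-01 -9.822e-01 -2.000e-04] jawyaw -79.16 W [-0.7 -0.1 -1.5] w 23.83
shift [-0.  -0.1 -0. ]
turn options [np.float64(-90.2), np.float64(179.8), np.float64(89.8), np.float64(-0.2)]
joints [-0.456  0.14   1.987  0.002  1.012  0.924]
376 [(118, 123, 124), (119, 123, 124), (120, 124, 125), (122, 126, 128), (126, 130, 132), (132, 135, 137), (137, 142, 143), (149, 155, 157), (159, 167, 170), (147, 158, 163), (111, 131, 143), (125, 145, 158), (166, 178, 185), (176, 184, 188), (167, 174, 176), (158, 168, 171)]
377 [(130, 131, 129), (128, 131, 131), (128, 132, 133), (128, 132, 133), (125, 130, 132), (131, 137, 138), (142, 147, 148), (151, 158, 160), (158, 166, 169), (146, 157, 162), (113, 132, 142), (123, 141, 152), (167, 179, 185), (180, 188, 190), (169, 177, 179), (161, 169, 172)]
378 [(125, 133, 138), (122, 133, 139), (121, 134, 142), (117, 132, 141), (118, 133, 141), (134, 146, 152), (160, 168, 170), (168, 174, 176), (158, 166, 168), (143, 154, 158), (121, 136, 144), (133, 147, 155), (176, 186, 189), (185, 192, 194), (174, 180, 183), (163, 171, 174)]
hole side [[ 505.4 -220.6   80. ]]  tip side [[ 506.4 -222.    91.1]]
```

The side view suggests the tip end may be a pixel higher than expected. I'll check this on the earlier saved picture before handing in.

```bash
python3 - <<'E'
from h import *
i=cv2.imread("pics/a4s.png"); j=cv2.imread("pics/b4s.png")
print("a4 pred tip centre",proj("side",[[507.2,-220.4,135.5]]).round(2),"b4",proj("side",[[507.7,-220.7,91.1]]).round(2), "flange bot a4",proj("side",[[507.2,-220.4,220.5]]).round(2))
a=cv2.resize(i[135:160,365:390],None,fx=16,fy=16,interpolation=cv2.INTER_NEAREST)
b=cv2.resize(j[145:170,365:390],None,fx=16,fy=16,interpolation=cv2.INTER_NEAREST)
for o,y0 in((a,135),(b,145)):
  for k in range(0,25,5):
    cv2.putText(o,str(365+k),(k*16,10),0,.35,(0,0,255));cv2.putText(o,str(y0+k),(0,k*16+12),0,.35,(0,0,255))
cv2.imwrite("pics/e.png",np.hstack([a,b]))
E
```

```text
a4 pred tip centre [[377.12 146.04]] b4 [[375.91 157.96]] flange bot a4 [[379.31 121.42]]
```

View pics/e.png

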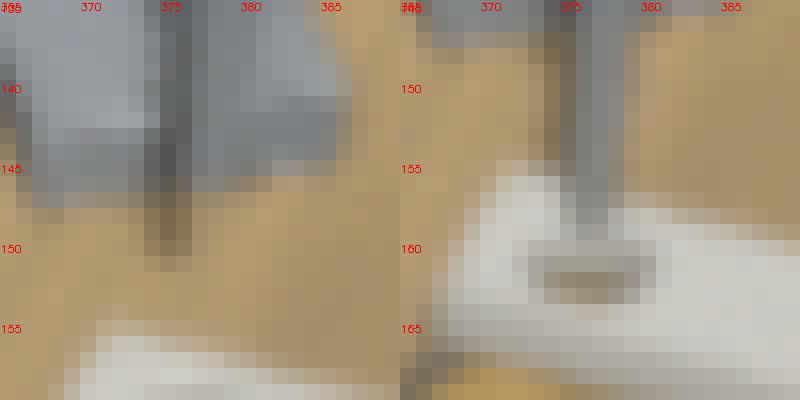

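The tip and the hole agree within about half a pixel (under 2 mm). Probe and hole were both measured in the top view, and the jaw-centred TCP matched the top-view probe measurement to 0.5 mm. One last check that it is still, then I'll hand in.

Request:
{"name": "jog_arm", "arguments": {
  "moves": "0 0 0 0; 0 0 0 0; 0 0 0 0; 0 0 0 0; 0 0 0 0"
}}

```text
time: 11.45
position: [507.1, -220.3, 118.4]
orientation: [-0.066, 0.704, -0.704, 0.068]
wrist_force: [-0.3, 0.7, -0.8]
width: 23.7
```

```bash
python3 - <<'E'
from h import *
plan([507.2,-220.3,118.5],11)
s=viewer.grab_frame("side");o=cv2.imread("pics/side0.png")
print("qd",np.abs(arm.get_state()['qd']).max().round(4))
d=cv2.absdiff(s,o).max(2); print("changed px near ring front / left stand",(d[172:188,362:388]>40).sum(),(d[255:312,275:345]>40).sum())
cv2.imwrite("pics/f.png",cv2.resize(s[130:190,345:425],None,fx=8,fy=8,interpolation=cv2.INTER_CUBIC))
E
```

```text
t 11.45 pos [ 507.14 -220.29  118.39] toolx [-0.9822 -0.188  -0.0031] y [ 3.e-03  9.e-04 -1.e+00] z [ 1.880e-01 -9.822e-01 -3.000e-04] jawyaw -79.17 W [-0.3  0.7 -0.8] w 23.68
shift [-0.1 -0.1  0. ]
turn options [np.float64(-90.2), np.float64(179.8), np.float64(89.8), np.float64(-0.2)]
joints [-0.456  0.14   1.987  0.002  1.012  0.924]
qd 0.0012
changed px near ring front / left stand 3 0
```

View pics/f.png

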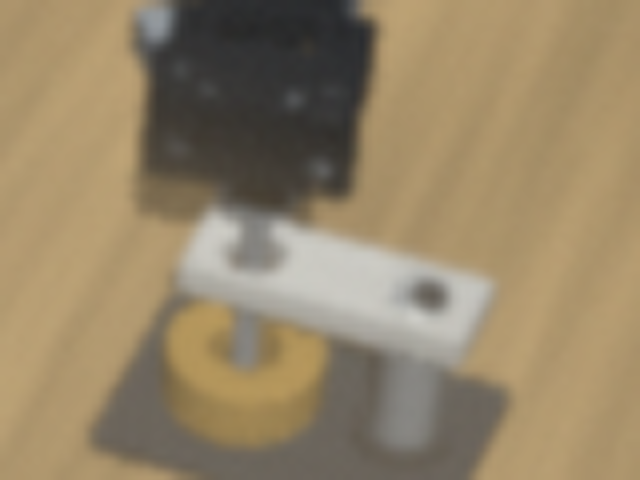

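The rod passes through the guide hole at (254,252) and into the middle of the ring opening at (247,350). The ring and the stand have not moved. Handing in.

```bash
python3 -c "
from station import arm
print(arm.close_job())"
```

```text
the job is handed in; nothing more can be done
None
```

I handed the job in at about 11.5 s with the probe still gripped upright, its tip about half way down inside the ring on the right stand. The left stand has the square blank.

- **Moves:** I gripped the probe on its flats, drew it 106 mm straight up, carried it across and lowered it through the right stand's guide hole.
- **Height and tilt:** the tip is about 22 mm above the table, worked out from the gripper height when I took the probe. The tool is within about 0.2° of vertical.
- **Stillness and contact:** joint speeds were about 0.001 rad/s, and the wrist force readings stayed near zero with no sign of touching. The ring, both stands and the left-hand blank showed no change in the side view.
- **Centring:** in the last side picture the rod sits centred across both the guide hole and the ring opening. Along that camera's line of sight (roughly y), it's less certain. The flange edge looked up to about 0.9 px (about 3 mm) off, the tip edge about half a pixel. The top-view measurements and the tool position agreed to about 0.5 mm at the probe. The hole's position along x differed by about 2 mm between ways of measuring it; I used 507.2 mm, close to the middle. The hole has 6 mm of clearance around the rod.

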